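Tip the screwdriver out of the swing tube

ROBOT

A 7-joint arm with a two-finger parallel gripper is mounted at the origin on the work surface. World frame = base frame: x ahead of the robot, y to its left, z up, the work surface at z = 0. Lengths are in m, angles in rad, forces in N, time in s.
With the tool pointing down it reaches from about 0.4 to 0.875 m from the base axis. Payload 19.3 kg.
Tool frame: the origin (TCP) lies on the centre line of the jaws, within the pads' length; the fingertips stand 22 mm ahead of it and the grasp point (between the pads) lies 3 mm ahead of it; z points along the fingers, y is the line along which they close (so a half turn about z gives the same grasp; the last joint's range is limited). The gripper opens to 85 mm and grips with 20 to 120 N. Pads are 22 mm wide; open, the fingers measure 114 mm over their backs; the gripper's body (76 mm by 85 mm) begins 54 mm behind the grasp point. The pads swing forward as they close: fully open they stand 13 mm farther back than shut.
Start: joints at [-0.07, 0.521, -0.036, 1.599, 0.021, 1.021, -0.113], TCP at [0.625, -0, 0.253] pointing down, gripper open.
Joint ranges: [-2.91, 2.91], [-0.3, 2.13], [-1.5, 1.42], [0.17, 2.43], [-1.26, 4.41], [0.16, 1.93], [-2.52, 2.52]. Speed limits (rad/s): [1.89, 1.89, 2.39, 2.39, 3.01, 3.01, 3.01].

INTERFACE

Orientations are given as [roll, pitch, yaw] about the fixed x, y, z axes, in that order (R = Rz(yaw) Ry(pitch) Rx(roll)).
In Python, from plant import robot, read_camera gives the robot as it stands. The module is installed in compiled form; this text tells all that it offers.
- The arm moves only by the tool servo_tool, never from a script. Its argument "plan" is a list of rows, each a list of 5 numbers: the opening, from 0 (shut) to 1 (fully open), then the shift along the tool's x, y, z scaled (see below), then the turn about the tool's z scaled (see below). A call has 1 to 10 rows; each row is the pose to reach, as a shift and turn from the pose commanded when the call began, along the tool's axes at that moment; what a row does not reach only later rows make up. The controller multiplies each number of a shift by 0.25 m and each number of a turn by 90 degrees. A row lasts 1/8 s, in which the tool goes at most 62.5 mm and 10.7 degrees, less where a joint would pass 70% of its speed; a pose out of reach is approached as far as the arm can. A call with a number of a shift or a turn outside -1 to 1 is refused whole. A call with a gripper value outside its range is refused whole. The fingers move at their own pace and stop on an object; "squeeze" is the grip in N (left out, the last holds). Time passes only in rows, so rows that repeat a pose let the fingers close. It gives the time, the measured TCP pose, the force, the opening and the grip force at its end, in the units of the state.
- robot.get_state(): the state, without advancing time (a new reading comes with each control period).
- read_camera(name): name is "scene" or "side" or "wrist"; returns a dict with "image" (420x560x3 uint8, red, green, blue), "range_z" (420x560 float32, m along the optical axis (not along the pixel's ray), 0 where there is no reading), "K" (3x3 intrinsics, pixels), "R" (3x3) and "t" (3): a world point X has camera coordinates R X + t. Camera axes: x right, y down, z forward; pixel columns grow to the right and rows downward; lengths in m; the calibration is good to about 2 mm. A picture is of the moment at which its call begins.
- robot.close_job(): hands the job in; it is judged then, once.
The state is a dict: "clock": time; "joint_pos": joint angles; "joint_vel": joint speeds; "effort": joint torques, N m; "position": TCP position; "ee_rot": TCP orientation; "ft_force": force on the tool from outside, world axes, zero at the start; "torque": the same for the moment, N m; "opening": finger opening in m; "finger_force": force on a finger pad.
Only numpy, scipy, OpenCV 4.12 (cv2) and the standard library are available. Lean on these libraries where they do the work, as an engineer would, in place of code of your own. Each camera call takes 0.05 s, during which the arm holds its last target. There are 200 camera calls.

TASK

The short screwdriver has dropped to the bottom of the tall swinging steel tube, too deep to grip. Take the tube by its black crank grip, tip it over until the screwdriver slides out into the white catch tray, then swing the tube back fully upright against its stop and let go. Do not disturb the other things on the sink board.

Things in the scene. Friction and masses are not known exactly. Their poses are not given: they have to be found in the camera images.
- stand: Wooden swing stand, fixed: foot 160 x 96 mm (115 mm behind to 45 mm ahead of the hinge), two cheeks (40 mm wide, outer faces 42 mm either side of the middle, 198 mm high) with the tube between. Origin on the ground under the middle of the hinge axle, which is 180 mm up; z up, +x the way the tube tips (towards the tray), y along the axle. The crank grip is on the -y side, facing the robot.
- tube (a joint): Swing of the tube, rad: 0 upright on its stop (the start), growing as the mouth tips towards stand +x (right-handed about stand +y); 1.57 level, stop at 2.6 (mouth steeply down over the tray). Stiff axle (0.16 N m friction): the tube stays where it is left; turning it takes 2 to 6 N at the grip. The screwdriver slides only well beyond level: go near the stop.
- tube_hinge (a point): Middle of the hinge axle. Square steel tube, 54 mm wide outside, 48 mm inside, 170 mm long; when upright its foot is 70 mm below and its mouth 100 mm above this point. The axes turn with the tube: z along the tube to its mouth, y along the axle (as stand y).
- crank_grip (a point): Centre of the black round crank grip, 18 mm thick, 68 mm long, always level along tube y. 85 mm from the axle towards the mouth, 88 mm to -y of the tube's middle; its inner end is 27 mm from the tube's wall (8 mm pin). It moves with the tube on a circle of 85 mm radius about the axle; it is fixed to the tube, so it turns slipping between pads that keep their direction. Axes as tube_hinge.
- tube_mouth (a point): Centre of the tube's open mouth, turning with the tube.
- driver_center (a point): Middle of the loose short screwdriver (105 mm long, about 90 g): a square red handle 24 x 24 x 58 mm at its +z end and a 10 mm thick steel shank. It starts upright in the tube, handle up, with its top about 60 mm below the mouth.
- tray: White open catch tray fixed on the sink board beside the stand, under where the mouth comes down: 220 (x) x 190 (y) x 40 mm high, walls 4 mm. Origin at the centre of its underside, x away from the stand, z up.
- cup: White porcelain espresso cup, 68 mm across, 58 mm high, standing on the board. Bystander. Origin at the centre of its underside.
- basket0: Steel filter basket, 70 mm across, 28 mm high. Bystander.
- basket1: Second steel filter basket, the same. Bystander.
- disc: Dark steel backflush disc, 58 mm across, 9 mm high. Bystander.
- pitcher: Steel milk pitcher, 80 mm across with a handle on one side, 100 mm high, at the back left. Bystander.
- cleaner: White jar of cleaner with a blue cap, 68 mm across, 150 mm high, at the back right. Bystander.
- tin: Olive green square knock tin, 150 x 150 x 120 mm, with a hinged lid and knob on top (about 160 mm high in all), fixed at the left. Bystander.
- tin_lid (a joint): Lid of the knock tin in rad: 0 shut, grows as it opens. Leave it shut.

How it is judged:
On the way:
1. the tube has been tipped over and the screwdriver has slid out of it, down towards the tray (value of joint tube above 1.6 rad and z of driver_center in the frame of stand below 0.09 m and x of driver_center in the frame of stand above 0.03 m), for 0.1 s.
At the end, for the whole second after the job is handed in: The screwdriver lies at rest (under 20 mm/s) in the tray: its middle within the tray's outline and less than 60 mm above the tray's underside. The tube is back upright, within 0.15 rad of its stop (value of joint tube below 0.15 rad and x of driver_center in the frame of tray between -0.11 and 0.11 m and y of driver_center in the frame of tray between -0.095 and 0.095 m and z of driver_center in the frame of tray below 0.06 m and linear speed of driver below 0.02 m/s); the robot touches nothing.
It fails at once if the cup, a basket, the disc, the pitcher or the jar is moved by more than 20 mm (distance of any of cup, basket0, basket1, disc, pitcher, cleaner from where it was at the start of the episode above 0.02 m).
It fails at once if the knock tin's lid is opened by more than 0.15 rad (value of joint tin_lid above 0.15 rad).
It also fails if it takes over 48 s, if anything falls off the work surface, if the arm or the gripper's body presses on something with over 40 N, if the wrist force passes 120 N, or if a joint passes its speed limit or range.

## Working session

There is one attempt and no reset: what is moved stays moved. The work goes in short steps, Python scripts to look and compute and a tool call to move; the robot and the scene stay as the last step left them, time stands still between calls to the robot, and variables do not carry over. Pictures are saved under pics/ and viewed, at most 10 in all, crops included, and the job is handed in when it is done.

Besides the shell and the picture viewer there is one more tool, called after ">>>" as name(argument=value, ...) on one line, values as JSON. servo_tool: Moves the arm, as the interface text tells. Shifts and turns lie within -1 to 1; 1 stands for 0.25 m of shift or 90 degrees of turn. Its arguments: {"type":"object","properties":{"plan":{"type":"array","items":{"type":"array","items":{"type":"number","minimum":-1,"maximum":1}}},"squeeze":{"type":"number"}},"required":["plan"]}

```bash
mkdir -p pics; cat > h.py <<'E'
import numpy as np, cv2
from plant import robot, read_camera
def cam(n,save=None):
    c=read_camera(n)
    if save: cv2.imwrite('pics/'+save+'.png',c['image'][:,:,::-1])
    return c
def cloud(c):
    z=c['range_z'];v,u=np.mgrid[:z.shape[0],:z.shape[1]]
    P=np.stack([(u-c['K'][0,2])/c['K'][0,0]*z,(v-c['K'][1,2])/c['K'][1,1]*z,z],-1)
    return (P-c['t'])@c['R']
def pix(c,X):
    p=c['K']@(c['R']@np.asarray(X,float)+c['t']);return p[:2]/p[2]
E
python3 - <<'E'
from h import *
s=robot.get_state();print(s)
ims=[]
for n in('scene','side'):
    c=cam(n,n+'0');np.savez(n+'0.npz',**c);print(n,-c['R'].T@c['t'],c['R'][2])
E
```

```text
{'clock': 0.0, 'joint_pos': array([-0.07022797,  0.5220252 , -0.03633673,  1.59998486,  0.0211705 ,
        1.02110577, -0.11281219]), 'joint_vel': array([-0.0010234 , -0.0010158 ,  0.0013461 ,  0.00099746, -0.00024791,
        0.00220864,  0.00073762]), 'effort': array([-4.24098413e-03, -9.27110124e+01,  1.97758444e+00, -3.69928443e+01,
        1.76317629e-02,  8.19846697e-03, -6.58496788e-05]), 'position': array([ 6.24692888e-01, -4.26412056e-06,  2.52726922e-01]), 'ee_rot': array([-3.14045420e+00,  5.14945783e-05,  1.57079440e+00]), 'ft_force': array([0.69121575, 0.18754627, 0.25131508]), 'torque': array([ 0.01525497, -0.01670277, -0.01147578]), 'finger_force': 0.0, 'opening': 0.08566154512598834}
scene [1.10834387 0.39747271 1.32009523] [-0.42378182 -0.31919551 -0.84765748]
side [ 0.47831865 -0.86818334  0.83271853] [ 0.09038686  0.79038523 -0.60590544]
```

View pics/scene0.png

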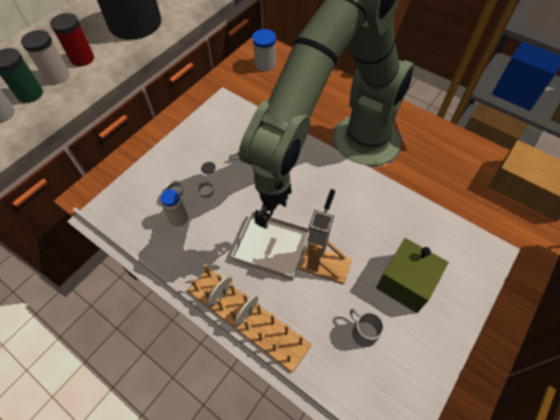

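View pics/side0.png

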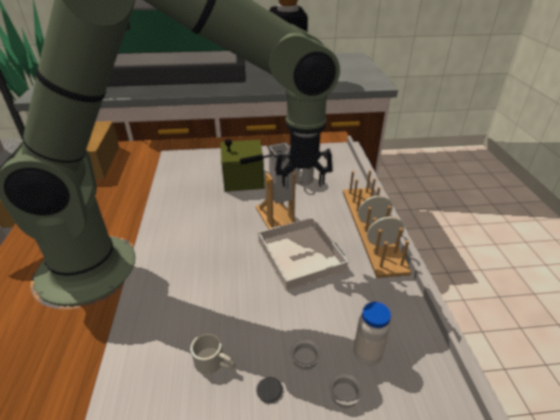

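The scene view shows the tube at (320,228), the black grip at (330,200) pointing at the robot, and the tray at (270,245). In the side view the grip is at (258,158), the stand at (278,205) and the tray at (302,250).

```bash
python3 - <<'E'
from h import *
for n,(u0,u1,v0,v1) in (('scene',(318,342,186,216)),('side',(236,272,148,170))):
    c=dict(np.load(n+'0.npz'));P=cloud(c);im=c['image'].astype(int)
    sub=np.zeros(im.shape[:2],bool);sub[v0:v1,u0:u1]=1
    m=sub&(im.max(2)<60)&(P[...,2]>.2)
    q=P[m];print(n,'grip',m.sum(),np.median(q,0),q.min(0),q.max(0))
    if m.sum()>5: 
        w=np.linalg.svd(q-q.mean(0))[2][0];print(' axis',w)
    v,u=np.nonzero(sub&(im.max(2)<60));print(' px',len(u),u.mean(),v.mean(),cv2.fitLine(np.c_[u,v].astype(np.float32),2,0,.01,.01).ravel(),u.min(),u.max(),v.min(),v.max())
    # heights of everything
    hsv=cv2.cvtColor(c['image'],cv2.COLOR_RGB2HSV)
    m=(abs(hsv[...,0].astype(int)-13)<7)&(hsv[...,1]>110)&(P[...,2]>.15)&(P[...,2]<.22)&(P[...,0]>.4)&(P[...,0]<.95)
    q=P[m];print(' cheeks',m.sum(),q.mean(0) if m.sum() else '',q.min(0) if m.sum() else'',q.max(0) if m.sum() else'')
    m=(P[...,2]>.255)&(P[...,2]<.3)&(abs(P[...,1]-.12)<.12)&(P[...,0]>.5)&(P[...,0]<.9)
    v,u=np.nonzero(m);q=P[m];print(' z.255-.3',len(q),np.round(q[::max(1,len(q)//25)],3).tolist())
    cv2.imwrite(f'pics/{n}_crop.png',cv2.resize(c['image'][140:300,220:380] if n=='side' else c['image'][170:290,220:360],None,fx=3.7,fy=3.7,interpolation=2)[:,:,::-1])
E
```

```text
scene grip 76 [0.49953686 0.11225344 0.27931159] [0.46641954 0.09817983 0.26715384] [0.55619643 0.12431781 0.28451572]
 axis [ 0.96552269  0.25540111 -0.05036087]
 px 76 328.9736842105263 199.47368421052633 [  0.3704006  -0.9288721 328.9737    199.47368  ] 318 333 190 215
 cheeks 133 [0.61319431 0.13780856 0.18535479] [ 0.40834046 -1.11976902  0.15022493] [0.6224738  0.16545384 0.20864631]
 z.255-.3 474 [[0.551, 0.011, 0.297], [0.576, 0.011, 0.285], [0.578, 0.009, 0.269], [0.502, 0.122, 0.272], [0.525, 0.118, 0.282], [0.53, 0.122, 0.276], [0.54, 0.121, 0.277], [0.566, 0.107, 0.286], [0.556, 0.115, 0.276], [0.556, 0.112, 0.267], [0.577, 0.107, 0.285], [0.548, 0.15, 0.288], [0.549, 0.138, 0.272], [0.551, 0.134, 0.264], [0.554, 0.129, 0.258], [0.55, 0.137, 0.255], [0.56, 0.161, 0.288], [0.6, 0.116, 0.286], [0.688, 0.013, 0.293], [0.669, 0.011, 0.257], [0.605, 0.13, 0.285], [0.581, 0.168, 0.286], [0.608, 0.116, 0.257], [0.593, 0.165, 0.288], [0.596, 0.165, 0.287], [0.602, 0.141, 0.257], [0.593, 0.168, 0.267]]
side grip 138 [0.49272109 0.10499636 0.2743562 ] [ 0.45908891 -0.86818334  0.26
[... 226 characters left out ...]
54522336 0.14066775 0.18086428] [0.40569285 0.10382074 0.15037855] [0.61964085 0.4265958  0.20632814]
 z.255-.3 364 [[0.593, 0.171, 0.286], [0.574, 0.16, 0.286], [0.559, 0.158, 0.285], [0.6, 0.153, 0.286], [0.577, 0.16, 0.28], [0.553, 0.159, 0.278], [0.595, 0.162, 0.275], [0.571, 0.164, 0.271], [0.549, 0.136, 0.284], [0.592, 0.167, 0.265], [0.571, 0.16, 0.267], [0.553, 0.12, 0.286], [0.549, 0.139, 0.273], [0.55, 0.12, 0.28], [0.548, 0.127, 0.273], [0.524, 0.112, 0.28], [0.502, 0.112, 0.278], [0.542, 0.122, 0.27], [0.518, 0.111, 0.274], [0.507, 0.105, 0.275], [0.592, 0.111, 0.267], [0.557, 0.107, 0.268], [0.558, 0.108, 0.264], [0.581, 0.11, 0.255], [0.682, 0.004, 0.296], [0.575, 0.01, 0.293]]
```

View pics/scene_crop.png

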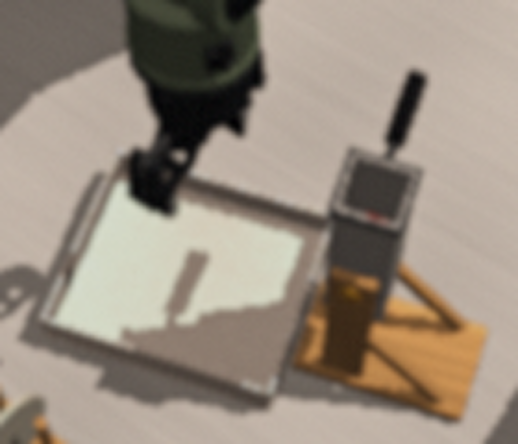

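The enlarged view shows the grip running from the tube's robot side to about (418,75), nearly along world x. I'll fit the mouth square, the grip line and the tray edges next.

```bash
python3 - <<'E'
from h import *
for n in('scene','side'):
    c=dict(np.load(n+'0.npz'));P=cloud(c);im=c['image'].astype(int)
    b=(P[...,1]>.085)&(P[...,1]<.19)
    m=b&(P[...,2]>.279)&(P[...,2]<.294)&(P[...,0]>.54)&(P[...,0]<.63)
    q=P[m];r=cv2.minAreaRect(q[:,:2].astype(np.float32)*1000);print(n,'mouth',len(q),q[:,2].mean(),r)
    m=b&(P[...,2]>.255)&(P[...,2]<.295)&(P[...,0]>.44)&(P[...,0]<.525)
    q=P[m];print(' grip',len(q),q.mean(0),q.min(0),q.max(0),'fit y(x)',np.polyfit(q[:,0],q[:,1],1), np.percentile(q[:,2],[5,50,95]))
    for nm,lo,hi,xr,yr in(('foot',.008,.04,(.5,.7),(.1,.32)),('tray',.035,.055,(.45,.75),(-.25,.12))):
        m=(P[...,2]>lo)&(P[...,2]<hi)&(P[...,0]>xr[0])&(P[...,0]<xr[1])&(P[...,1]>yr[0])&(P[...,1]<yr[1])
        q=P[m];print(' ',nm,len(q),np.median(q[:,2]),cv2.minAreaRect(q[:,:2].astype(np.float32)*1000))
    print('  board z',np.median(P[(abs(P[...,0]-.6)<.05)&(abs(P[...,1]+.2)<.05)][:,2]))
E
```

```text
scene mouth 187 0.28602276786860364 ((576.427978515625, 135.4708251953125), (62.6587028503418, 59.96885681152344), 17.124588012695312)
 grip 121 [0.49347781 0.11139436 0.2783625 ] [0.45925315 0.09360025 0.26912363] [0.52496316 0.12748882 0.28451572] fit y(x) [ 0.27774951 -0.02566886] [0.27226732 0.27852227 0.28244112]
  foot 1647 0.014777956570664084 ((600.0812377929688, 209.62213134765625), (199.69773864746094, 219.18812561035156), 0.02227756567299366)
  tray 417 0.04441689258687246 ((619.7764282226562, -18.548599243164062), (194.72897338867188, 221.4814453125), 17.32668113708496)
  board z 0.007005769720942728
side mouth 108 0.2838494445155344 ((576.4174194335938, 135.954833984375), (60.56309509277344, 61.510047912597656), 17.11617088317871)
 grip 151 [0.49210125 0.10539729 0.27395965] [0.45908891 0.09192007 0.26304807] [0.52476057 0.12346244 0.28080117] fit y(x) [ 0.27106245 -0.02799288] [0.26517103 0.27539469 0.279927  ]
  foot 696 0.019494149792102195 ((598.8715209960938, 208.96124267578125), (196.9248046875, 218.6941680908203), 0.6911625266075134)
  tray 689 0.04278636756397681 ((615.2828979492188, 2.81121826171875), (191.86587524414062, 268.5030517578125), 17.056262969970703)
  board z 0.005385889566011898
```

>>> servo_tool(plan=[[1, 0, 0, -0.22, 0.05], [1, 0, -0.1, -0.43, 0.16], [1, 0.1, -0.25, -0.43, 0.27], [1, 0.2, -0.4, -0.43, 0.38], [1, 0.3, -0.5, -0.43, 0.5], [1, 0.4, -0.576, -0.43, 0.6], [1, 0.426, -0.576, -0.43, 0.71], [1, 0.426, -0.576, -0.43, 0.811], [1, 0.426, -0.576, -0.43, 0.811], [1, 0.426, -0.576, -0.43, 0.811]], squeeze=40)

```text
clock: 1.35
position: [0.4809, 0.1064, 0.3607]
ee_rot: [3.142, 0.0, 0.301]
ft_force: [0.2, -0.4, -0.0]
opening: 0.0853
finger_force: 0.0
```

```bash
python3 - <<'E'
from h import *
s=robot.get_state();print(s['clock'],s['position'],s['ee_rot'],s['joint_pos'],s['ft_force'])
c=cam('wrist','wrist1');P=cloud(c)
m=(P[...,2]>.262)&(P[...,2]<.295)&(P[...,0]>.44)&(P[...,0]<.525)&(P[...,1]>.08)&(P[...,1]<.15)&(c['image'].max(2)<90)
q=P[m];print(len(q))
if len(q):
    v,u=np.nonzero(m);print(u.mean(),v.mean(),q.mean(0),q.min(0),q.max(0),np.polyfit(q[:,0],q[:,1],1),cv2.minAreaRect(q[:,:2].astype(np.float32)*1000))
E
```

```text
1.35 [0.48094909 0.10642965 0.36068985] [3.14156894e+00 2.58434910e-04 3.00538601e-01] [-0.43653392  0.19984547  0.11740774  1.798274   -0.02551437  1.14519438
 -1.58115784] [ 0.1616257  -0.41288876 -0.03747893]
2586
276.2830626450116 197.14269141531324 [0.49440478 0.10910361 0.2788728 ] [0.45886089 0.09185999 0.26988984] [0.52499867 0.12560941 0.28243438] [ 0.28618534 -0.03238779] ((493.3757019042969, 108.5009994506836), (67.96037292480469, 16.568801879882812), 16.678314208984375)
```

View pics/wrist1.png

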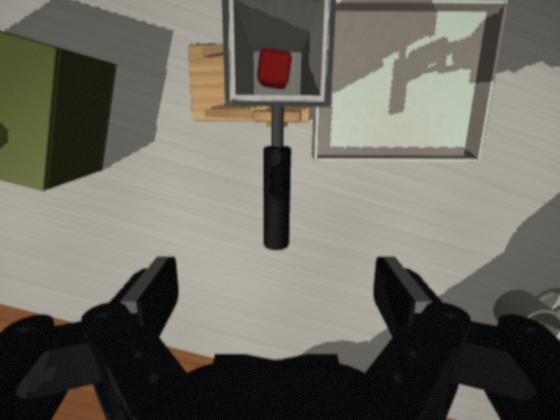

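The wrist view shows the grip from (277,148) to (277,247), centred between the open fingers, with the red driver deep in the tube at (275,68). I'll descend and close.

>>> servo_tool(plan=[[1, 0, 0.006, 0.15, 0], [1, 0, 0.006, 0.3, 0], [1, 0, 0.006, 0.355, 0], [1, 0, 0.006, 0.355, 0], [0, 0, 0.006, 0.355, 0], [0, 0, 0.006, 0.355, 0], [0, 0, 0.006, 0.355, 0], [0, 0, 0.006, 0.355, 0], [0, 0, 0.006, 0.355, 0], [0, 0, 0.006, 0.355, 0]], squeeze=40)

```text
clock: 2.65
position: [0.4815, 0.1051, 0.2725]
ee_rot: [-3.141, -0.0, 0.297]
ft_force: [-1.3, 0.8, 6.0]
opening: 0.0168
finger_force: 38.8
```

>>> servo_tool(plan=[[0, 0, 0.047, 0.003, 0], [0, 0, 0.094, 0.013, 0], [0, 0, 0.138, 0.029, 0], [0, 0, 0.18, 0.052, 0], [0, 0, 0.219, 0.08, 0], [0, 0, 0.253, 0.112, 0], [0, 0, 0.282, 0.15, 0], [0, 0, 0.306, 0.191, 0], [0, 0, 0.323, 0.235, 0], [0, 0, 0.335, 0.281, 0]])

```text
clock: 3.9
position: [0.506, 0.0259, 0.2018]
ee_rot: [-3.14, -0.001, 0.297]
ft_force: [-3.2, 10.3, 6.1]
opening: 0.0169
finger_force: 41.4
```

>>> servo_tool(plan=[[0, 0, 0.005, 0.047, 0], [0, 0, 0.003, 0.095, 0], [0, 0, -0.005, 0.141, 0], [0, 0, -0.02, 0.186, 0], [0, 0, -0.041, 0.229, 0], [0, 0, -0.067, 0.268, 0], [0, 0, -0.099, 0.304, 0], [0, 0, -0.126, 0.327, 0], [0, 0, -0.145, 0.341, 0], [0, 0, -0.145, 0.341, 0]])

```text
clock: 5.15
position: [0.4964, 0.0552, 0.1152]
ee_rot: [3.137, 0.0, 0.293]
ft_force: [19.9, -30.7, -42.5]
opening: 0.0166
finger_force: 44.6
```

```bash
python3 - <<'E'
from h import *
a=cam('scene')['image'][170:290,220:360];b=cam('side')['image'][180:300,220:360]
cv2.imwrite('pics/tip1.png',cv2.resize(np.hstack([a,b]),None,fx=2.8,fy=2.8,interpolation=2)[:,:,::-1])
E
```

```text
(no output)
```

View pics/tip1.png

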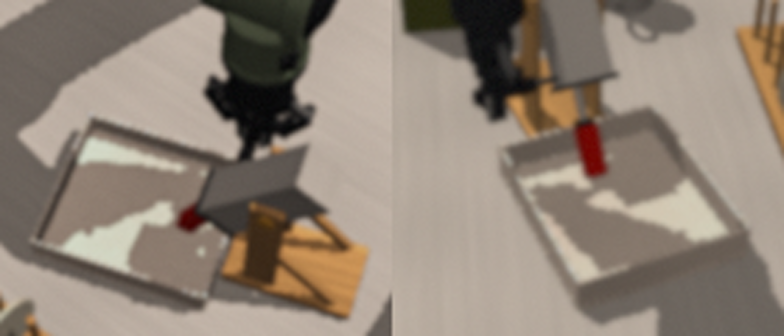

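The red handle is coming out over the tray, at (190,215) in the left half and (592,150) in the right. The wrist force is mostly radial, so I'll ease outward a little and let the driver settle.

>>> servo_tool(plan=[[0, 0, 0.003, 0.005, 0], [0, 0, 0.006, 0.009, 0], [0, 0, 0.006, 0.009, 0], [0, 0, 0.006, 0.009, 0]])

```text
clock: 5.75
position: [0.4963, 0.0561, 0.1139]
ee_rot: [3.139, -0.0, 0.295]
ft_force: [7.7, -14.1, -12.3]
opening: 0.0169
finger_force: 46.7
```

```bash
python3 - <<'E'
from h import *
for n in('scene','side'):
    c=cam(n);P=cloud(c);h=cv2.cvtColor(c['image'],cv2.COLOR_RGB2HSV)
    m=((h[...,0]<8)|(h[...,0]>172))&(h[...,1]>150)&(h[...,2]>50)&(abs(P[...,0]-.6)<.15)&(abs(P[...,1])<.2)
    q=P[m];print(n,len(q),q.mean(0),q.min(0),q.max(0))
    if n=='scene':a=c['image'][170:290,220:360]
    else:b=c['image'][180:300,220:360]
cv2.imwrite('pics/tip2.png',cv2.resize(np.hstack([a,b]),None,fx=2.8,fy=2.8,interpolation=2)[:,:,::-1])
E
```

```text
scene 48 [0.60637832 0.04468255 0.04400251] [0.59649568 0.0284887  0.02515332] [0.61353145 0.06499993 0.06441743]
side 136 [0.5982686  0.04270274 0.04840253] [0.58420742 0.02436053 0.02372971] [0.61307288 0.06392181 0.07049587]
```

View pics/tip2.png

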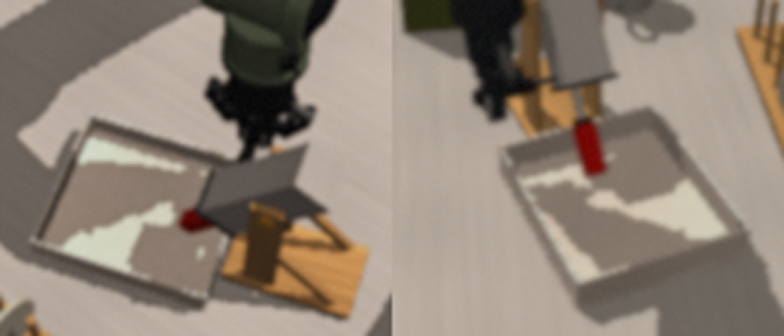

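The driver's handle stands on the tray floor at about z 0.045, with the shank still leaning in the mouth at (580,100). Milestone 1 should be met. I'll swing back slowly so the mouth lifts off the shank, then check.

>>> servo_tool(plan=[[0, 0, 0.019, -0.014, 0], [0, 0, 0.038, -0.029, 0], [0, 0, 0.055, -0.046, 0], [0, 0, 0.071, -0.063, 0], [0, 0, 0.085, -0.082, 0], [0, 0, 0.098, -0.102, 0], [0, 0, 0.11, -0.122, 0], [0, 0, 0.11, -0.122, 0]])

```text
clock: 6.85
position: [0.5034, 0.0328, 0.1453]
ee_rot: [-3.14, 0.0, 0.298]
ft_force: [-3.9, 7.0, -0.3]
opening: 0.0164
finger_force: 45.9
```

```bash
python3 - <<'E'
from h import *
for n in('scene','side'):
    c=cam(n);P=cloud(c);h=cv2.cvtColor(c['image'],cv2.COLOR_RGB2HSV)
    m=((h[...,0]<8)|(h[...,0]>172))&(h[...,1]>150)&(h[...,2]>50)&(abs(P[...,0]-.6)<.15)&(abs(P[...,1])<.2)
    q=P[m];print(n,len(q),q.mean(0),q.min(0),q.max(0))
    if n=='scene':a=c['image'][170:290,220:360]
    else:b=c['image'][180:300,220:360]
cv2.imwrite('pics/tip3.png',cv2.resize(np.hstack([a,b]),None,fx=2.8,fy=2.8,interpolation=2)[:,:,::-1])
E
```

```text
scene 40 [0.60995337 0.04153516 0.04901909] [0.60407411 0.02888254 0.01806616] [0.61632701 0.05418495 0.07345693]
side 134 [0.59950464 0.03784419 0.04909098] [0.5862929  0.02212252 0.02257184] [0.61284725 0.054878   0.07208285]
```

View pics/tip3.png

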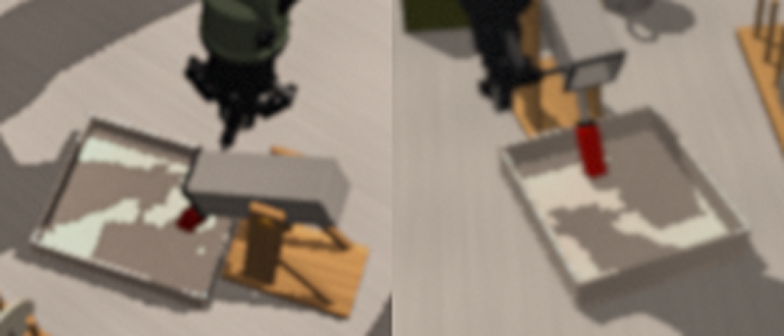

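The handle stands at (592,150), with the shank leaning on the mouth's lower lip at about (580,90). Raising the mouth will release it.

>>> servo_tool(plan=[[0, 0, 0.015, -0.032, 0], [0, 0, 0.027, -0.066, 0], [0, 0, 0.035, -0.101, 0], [0, 0, 0.039, -0.136, 0], [0, 0, 0.04, -0.172, 0], [0, 0, 0.035, -0.219, 0], [0, 0, 0.023, -0.265, 0], [0, 0, 0.005, -0.309, 0], [0, 0, -0.018, -0.35, 0], [0, 0, -0.047, -0.387, 0]])

```text
clock: 8.2
position: [0.4996, 0.0446, 0.2415]
ee_rot: [-3.14, 0.001, 0.298]
ft_force: [1.3, 9.5, -16.7]
opening: 0.0168
finger_force: 41.6
```

```bash
python3 - <<'E'
from h import *
for n in('scene','side'):
    c=cam(n);P=cloud(c);h=cv2.cvtColor(c['image'],cv2.COLOR_RGB2HSV)
    m=((h[...,0]<8)|(h[...,0]>172))&(h[...,1]>150)&(h[...,2]>50)&(abs(P[...,0]-.6)<.15)&(abs(P[...,1])<.2)
    q=P[m];print(n,len(q),q.mean(0),q.min(0),q.max(0))
    if n=='scene':a=c['image'][170:290,220:360]
    else:b=c['image'][180:300,220:360]
cv2.imwrite('pics/tip4.png',cv2.resize(np.hstack([a,b]),None,fx=2.8,fy=2.8,interpolation=2)[:,:,::-1])
E
```

```text
scene 78 [0.60107769 0.0544802  0.04836578] [0.58707196 0.0320376  0.02163158] [0.6115905  0.07797954 0.06872533]
side 144 [0.59548784 0.04848003 0.04542541] [0.57936077 0.02334776 0.01954804] [0.61296347 0.07667902 0.06510874]
```

View pics/tip4.png

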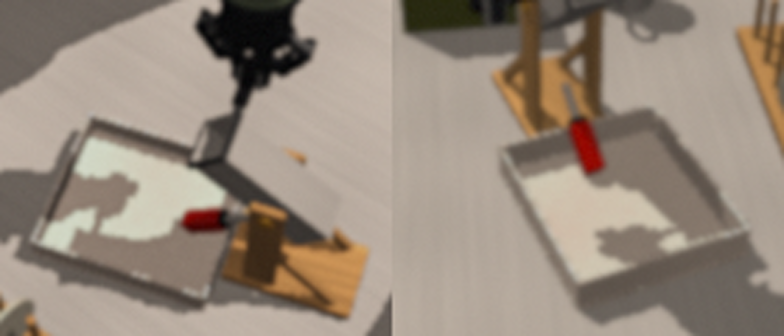

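The driver now leans on the tray's stand-side wall, with its handle at (590,150) and shank tip at (567,88). I'll check its middle and whether the tip clears the tube foot's swing.

```bash
python3 - <<'E'
from h import *
sx=np.array([.294,-.956,0]);sy=np.array([.956,.294,0]);H=np.array([.5764,.1357,.0055])
st=lambda q:np.stack([(q-H)@sx,(q-H)@sy,q[...,2]-H[2]],-1)
O=[]
for n in('scene','side'):
    c=cam(n);P=cloud(c);h=cv2.cvtColor(c['image'],cv2.COLOR_RGB2HSV)
    m=((h[...,0]<8)|(h[...,0]>172))&(h[...,1]>150)&(h[...,2]>50)&(abs(P[...,0]-.6)<.15)&(abs(P[...,1])<.2)
    q=st(P[m]);w=np.linalg.svd(q-q.mean(0))[2][0];w*=-np.sign(w[0])
    mid=q.mean(0)+w*23.5e-3;mid[2]-=.007
    print(n,'handle',q.mean(0).round(3),'dir',w.round(2),'mid',mid.round(3),'tip',(mid+w*.0525).round(3))
    # points near line ahead
    s=st(P);d=s-q.mean(0);t=d@w;r=np.linalg.norm(d-t[...,None]*w,axis=-1)
    k=(t>.03)&(t<.09)&(r<.012);print(len(s[k]),np.round(s[k][np.argsort(t[k])][::4],3).tolist())
E
```

```text
scene handle [ 0.085 -0.     0.043] dir [-0.78 -0.04  0.62] mid [ 0.067 -0.001  0.051] tip [ 0.026 -0.003  0.083]
30 [[0.054, -0.003, 0.054], [0.06, 0.0, 0.063], [0.061, -0.002, 0.072], [0.051, -0.004, 0.068], [0.044, -0.003, 0.067], [0.038, -0.004, 0.069], [0.034, -0.003, 0.074], [0.033, -0.008, 0.081]]
side handle [ 0.089 -0.007  0.04 ] dir [-0.79 -0.03  0.61] mid [ 0.071 -0.008  0.048] tip [ 0.029 -0.01   0.08 ]
50 [[0.064, -0.013, 0.056], [0.062, -0.009, 0.058], [0.061, -0.005, 0.06], [0.056, -0.003, 0.059], [0.052, -0.004, 0.061], [0.049, -0.006, 0.063], [0.043, -0.011, 0.064], [0.039, -0.009, 0.064], [0.04, -0.006, 0.072], [0.034, -0.007, 0.072], [0.035, -0.011, 0.078], [0.03, -0.012, 0.078], [0.027, -0.004, 0.082]]
```

The driver's middle is 48 mm up and inside the tray outline (x about -0.09), and the tip clears the tube foot. I'll finish the swing to the stop.

>>> servo_tool(plan=[[0, 0, -0.034, -0.034, 0], [0, 0, -0.074, -0.063, 0], [0, 0, -0.116, -0.087, 0], [0, 0, -0.162, -0.105, 0], [0, 0, -0.209, -0.116, 0], [0, 0, -0.245, -0.12, 0], [0, 0, -0.262, -0.12, 0], [0, 0, -0.264, -0.12, 0], [0, 0, -0.264, -0.12, 0]])

```text
clock: 9.52
position: [0.4817, 0.1059, 0.2728]
ee_rot: [3.141, -0.002, 0.296]
ft_force: [1.1, -3.4, 5.5]
opening: 0.0166
finger_force: 41.6
```

>>> servo_tool(plan=[[1, 0, 0, 0, 0], [1, 0, 0, 0, 0], [1, 0, 0, 0, 0], [1, 0, 0, 0, 0], [1, 0, 0, 0, 0], [1, 0, 0, -0.1, 0], [1, 0, 0, -0.25, 0], [1, 0, 0, -0.4, 0], [1, 0, 0, -0.45, 0], [1, 0, 0, -0.45, 0]])

```text
clock: 10.78
position: [0.4812, 0.1063, 0.3842]
ee_rot: [-3.142, -0.001, 0.297]
ft_force: [0.3, -0.5, -0.7]
opening: 0.0857
finger_force: 0.0
```

```bash
python3 - <<'E'
from h import *
sx=np.array([.294,-.956,0]);sy=np.array([.956,.294,0]);H=np.array([.5764,.1357,.0055])
st=lambda q:np.stack([(q-H)@sx,(q-H)@sy,q[...,2]-H[2]],-1)
print(robot.get_state()['ft_force'])
I=[]
for n in('scene','side'):
    c=cam(n);P=cloud(c);h=cv2.cvtColor(c['image'],cv2.COLOR_RGB2HSV)
    m=((h[...,0]<8)|(h[...,0]>172))&(h[...,1]>150)&(h[...,2]>50)&(abs(P[...,0]-.6)<.15)&(abs(P[...,1])<.2)
    print(n,'handle',st(P[m]).mean(0).round(3))
    m=(P[...,2]>.279)&(P[...,2]<.294)&(P[...,0]>.54)&(P[...,0]<.63)&(P[...,1]>.085)&(P[...,1]<.19)
    print(' mouth',m.sum(),cv2.minAreaRect(P[m][:,:2].astype(np.float32)*1000))
    I.append(c['image'])
b=dict(np.load('scene0.npz'))['image']
cv2.imwrite('pics/end.png',np.hstack([cv2.resize(i,None,fx=.71,fy=.71,interpolation=3) for i in I])[:,:,::-1])
E
```

```text
[ 0.29638628 -0.45015893 -0.7089338 ]
scene handle [ 0.085 -0.     0.043]
 mouth 187 ((576.1286010742188, 134.7149200439453), (61.85976028442383, 60.13722229003906), 15.845163345336914)
side handle [ 0.089 -0.007  0.04 ]
 mouth 162 ((576.0009765625, 135.48486328125), (62.437767028808594, 65.1531753540039), 19.58823013305664)
```

View pics/end.png

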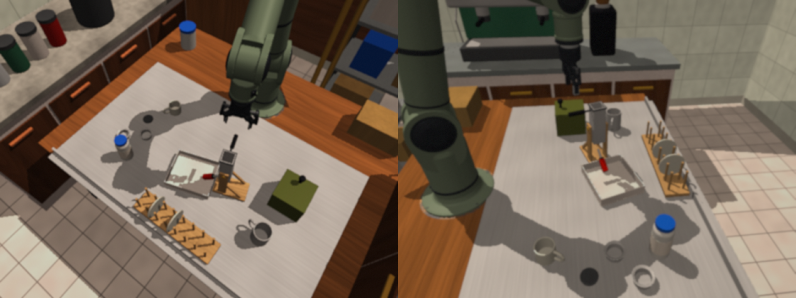

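The tube is upright at (228,165), the driver is still in the tray at (208,177) and (603,165), the arm is clear and nothing else has moved. I'll hand the job in.

```bash
python3 -c "
from plant import robot
print(robot.close_job())"
```

```text
the job is handed in; nothing more can be done
None
```

The screwdriver slid out and is at rest in the tray, its shank propped on the stand-side wall; the tube is back upright and released, nothing else appears moved, and the job was handed in at about 11 s (no verdict was returned).

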